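# Get the tape measure out of the latched tool dock

## Task

The tape measure is locked away in one of the two covered compartments of the sloping tool dock. Slide that compartment's thumb latch sideways to the left (as the robot sees it) so that its cover springs open, take the tape measure out and set it down gently, standing on its base, on the middle of the cork-topped board. Keep the other compartment shut and leave what is in it alone.

Things in the scene. Friction and masses are not known exactly. Their poses are not given: they have to be found in the camera images.
- dock: Fixed dock: a black panel 204 x 232 mm, sloping up away from the robot at 27 degrees, on a metal stand. Two compartments side by side, 125 mm apart, each under a clear cover (131 mm up the slope x 88 mm wide, top 72 mm above the panel). Origin on the table under the panel point midway between the compartments; z up, x level to the uphill side, y to the dock's left. Yaw within 0.25 rad.
- bay_left (a point): Centre of the floor of the left (+y of the dock) compartment, on the panel surface, 80 mm above the table. A rim 8 mm high surrounds the floor (inside 100 mm up the slope x 72 mm wide). Axes as the dock's.
- bay_right (a point): The same for the right (-y of the dock) compartment.
- thumb_left (a point): Thumb piece of the left latch, on the panel's lower edge, 104 mm down the slope from the compartment's centre: an upright ribbed block, 18 mm up the slope x 14 mm sideways x 22 mm. The point is its centre, 18 mm above the panel; top 11 mm above the point. Axes: x up the slope, y the way it slides to release (dock's left), z square to the panel, 27 degrees from vertical.
- thumb_right (a point): The same for the right compartment's latch.
- latch_left (a joint): Slide of the left latch, m: 0 to 0.002 at the start (locked), 0.016 at its stop, growing to the dock's left (+y). The cover is free from 0.011 on. Light friction only (1 to 2 N); it stays where it is left.
- latch_right (a joint): The same for the right latch.
- cover_left (a joint): Hinge of the left clear cover, rad: 0 shut, 1.85 fully open; hinge along its upper edge, 62 mm up the slope from the compartment's centre. Once unlatched a weak spring swings it up to 1.85 by itself in about a second. Open, it still leans 11 degrees toward the robot: a vertical gripper has no room in front of it, one square to the panel has.
- cover_right (a joint): The same for the right cover.
- tape_centre (a point): Centre of the loose tape measure, half-way up: case 35 mm thick along its x (flat sides, the place to grip), 70 mm long along y (76 with the hook), 64 mm tall along z, base flat, 0.17 to 0.34 kg. At the start it stands on the floor of one of the compartments, leaning with it (its z square to the panel, its length up the slope); which one differs.
- battery_centre (a point): Centre of the loose power-tool battery, a black block 64 x 90 x 56 mm, that fills the other compartment. Not to be moved.
- mat_centre (a point): Centre of the top face of the fixed brown cork-topped board, 120 x 120 mm, 18 mm thick, to the robot's right of the dock. z up.

How it is judged:
By the outcome, as a careful person would: the job done as asked, in the order asked, and still so for the second after the job is handed in, with the robot touching nothing.
It also fails if it takes over 45 s, if anything falls off the work surface, if the arm or the gripper's body presses on something with over 40 N, if the wrist force passes 120 N, or if a joint passes its speed limit or range.

## Robot

A 6-joint arm with a two-finger parallel gripper is mounted at the origin on a cart in front of the work surface, level with it; the furniture and walls round the work are solid. World frame = base frame: x ahead of the robot, y to its left, z up, the work surface at z = 0. Lengths are in mm, angles in degrees, forces in N, time in s.
With the tool pointing down it reaches from about 350 to 850 mm from the base axis. Payload 8.1 kg.
Tool frame: the origin (TCP) lies midway between the tips of the shut fingers; the grasp point (between the pads) lies 19 mm behind it; z points along the fingers, y is the line along which they close (so a half turn about z gives the same grasp; the last joint's range is limited). The gripper opens to 85 mm and grips with 20 to 120 N. Pads are 22 mm wide; open, the fingers measure 114 mm over their backs; the gripper's body (76 mm by 85 mm) begins 54 mm behind the grasp point. The pads swing forward as they close: fully open they stand 13 mm farther back than shut.
Start: joints at [65.18, 7.471, 85.268, -0, 87.261, -4.893], TCP at [204.477, 564.087, 231.292] pointing down, gripper open.
Joint ranges: [-169.43, 169.43], [-51.17, 129.36], [1.28, 143.12], [-76.62, 256.62], [0, 156.53], [-152.29, 152.29]. Speed limits (degrees/s): [136.94, 136.94, 159.86, 180, 180, 180].

## Interface

Orientations are given as [roll, pitch, yaw] about the fixed x, y, z axes, in that order (R = Rz(yaw) Ry(pitch) Rx(roll)).
In Python, from bench import r gives the robot as it stands. The module is installed in compiled form; this text tells all that it offers.
- The arm moves only by the tool jog_arm, never from a script. Its argument "rows" is a list of rows, each a list of 2 entries, a list of its own where there are three numbers: the shift along the tool's x, y, z in mm, then the turn, a rotation vector about the tool's x, y, z in rad. A call has 1 to 10 rows; each row is the pose to reach, as a shift and turn from the pose commanded when the call began, along the tool's axes at that moment; what a row does not reach only later rows make up. A row lasts 1/10 s, in which the tool goes at most 50 mm and 8.59 degrees, less where a joint would pass 70% of its speed; a pose out of reach is approached as far as the arm can. A call with a gripper value outside its range is refused whole. "grip" is the finger opening in mm, from 0 to 85.4, set as the call begins (left out, the last holds). The fingers move at their own pace and stop on an object; "force" is the grip in N (left out, the last holds). Time passes only in rows, so rows that repeat a pose let the fingers close. It gives the time, the measured TCP pose, the force, the opening and the grip force at its end, in the units of the state.
- r.sense(): the state, without advancing time (a new reading comes with each control period).
- r.snapshot(name): name is "side" or "top" or "wrist"; returns (picture, depth): 384x512x3 uint8, blue, green, red; 384x512 float32, mm along the optical axis (not along the pixel's ray), 0 where there is no reading.
- r.camera_params(name): a dict with "fx", "fy", "cx", "cy" (pixels), "pose" (4x4, takes a point from camera to world coordinates); the wrist camera has in their place "tool_from_camera" (4x4, takes a point from camera to tool coordinates, whose origin is the TCP and whose axes are the flange's). Camera axes: x right, y down, z forward; pixel columns grow to the right and rows downward; lengths in mm; the calibration is good to about 2 mm. A picture is of the moment at which its call begins: read the wrist's pose just before it. camera_params takes no time and is no camera call.
- r.hand_in(): hands the job in; it is judged then, once.
The state is a dict: "time": time; "joint_pos": joint angles; "qd": joint speeds; "joint_efforts": joint torques, N m; "tool_pos": TCP position; "tcp_rot": TCP orientation; "ft_force": force on the tool from outside, world axes, zero at the start; "wrist_torque": the same for the moment, N m; "finger_gap": finger opening in mm; "grip_force": force on a finger pad.
Only numpy, scipy, OpenCV 4.12 (cv2) and the standard library are available. Lean on these libraries where they do the work, as an engineer would, in place of code of your own. Each camera call takes 0.05 s, during which the arm holds its last target. There are 200 camera calls.

## Working session

There is one attempt and no reset: what is moved stays moved. The work goes in short steps, Python scripts to look and compute and a tool call to move; the robot and the scene stay as the last step left them, time stands still between calls to the robot, and variables do not carry over. Pictures are saved under pics/ and viewed, at most 10 in all, crops included, and the job is handed in when it is done.

Besides the shell and the picture viewer there is one more tool, called as name(argument=value, ...), one argument or row to a line, values as JSON. jog_arm: Moves the arm, as the interface text tells. Its arguments: {"type":"object","properties":{"rows":{"type":"array"},"grip":{"type":"number"},"force":{"type":"number"}},"required":["rows"]}

```bash
mkdir -p pics; cat > h.py <<'E'
import numpy as np, cv2
from scipy.spatial.transform import Rotation as R
from bench import r
def cloud(n):
    s=r.sense(); im,d=r.snapshot(n); c=r.camera_params(n)
    if 'pose' in c: T=np.array(c['pose'])
    else:
        W=np.eye(4); W[:3,:3]=R.from_euler('xyz',s['tcp_rot'],degrees=True).as_matrix(); W[:3,3]=s['tool_pos']
        T=W@np.array(c['tool_from_camera'])
    v,u=np.mgrid[:384,:512]
    P=np.stack([(u-c['cx'])/c['fx']*d,(v-c['cy'])/c['fy']*d,d],-1)@T[:3,:3].T+T[:3,3]
    P[d==0]=np.nan
    return im,P
E
python3 - <<'E'
from h import *
a=[]
for n in ('side','top'):
    im,P=cloud(n); np.savez(n,im=im,P=P); cv2.imwrite(f'pics/{n}0.png',cv2.resize(im,(800,600)))
    c=r.camera_params(n); print(n,np.round(c['pose'],2).tolist(),c['fx'])
print(r.sense())
E
```

```text
side [[-0.98, -0.13, 0.14, 398.65], [-0.19, 0.7, -0.69, 742.1], [-0.01, -0.7, -0.71, 902.1], [0.0, 0.0, 0.0, 1.0]] 487.70649401882537
top [[-0.0, -0.99, 0.17, 423.64], [-1.0, 0.01, 0.01, -6.59], [-0.01, -0.16, -0.99, 1020.01], [0.0, 0.0, 0.0, 1.0]] 421.1203348073245
{'time': 0.1, 'joint_pos': array([ 6.51794172e+01,  7.51210455e+00,  8.53242633e+01, -1.39442684e-03,
        8.72620418e+01, -4.89120968e+00]), 'qd': array([-0.02788546, -0.0421246 , -0.09613609,  0.07873554, -0.05772969,
       -0.08079671]), 'joint_efforts': array([ 1.46721766e-03, -5.70955682e+01, -5.01939583e+01, -2.75843795e-04,
        8.25825351e-03, -3.30854209e-05]), 'tool_pos': array([204.27181447, 563.61600702, 230.32381249]), 'tcp_rot': array([-1.79901830e+02, -7.00315447e-03,  1.60070689e+02]), 'ft_force': array([-0.00109219,  0.55891016, -0.43328432]), 'wrist_torque': array([-0.04894769, -0.01212512, -0.01695731]), 'grip_force': 0.0, 'finger_gap': 85.35788431537337}
```

View pics/top0.png

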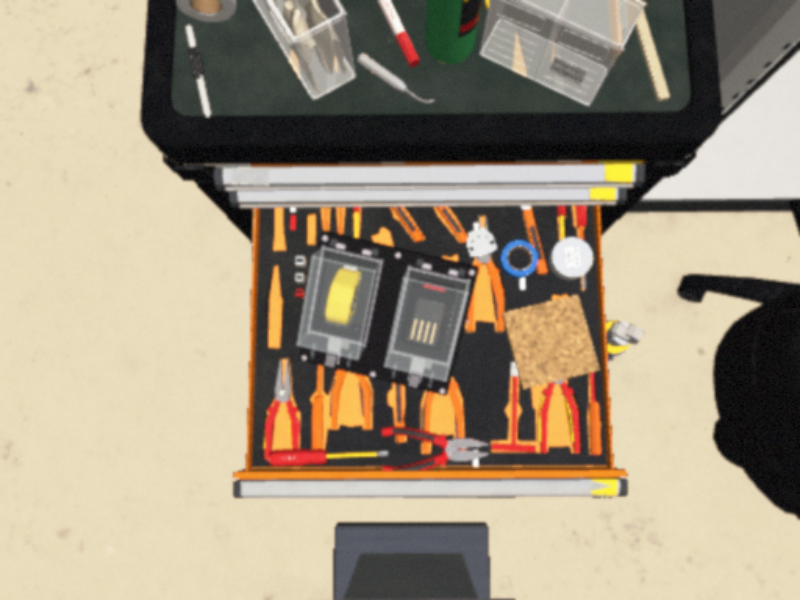

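View pics/side0.png

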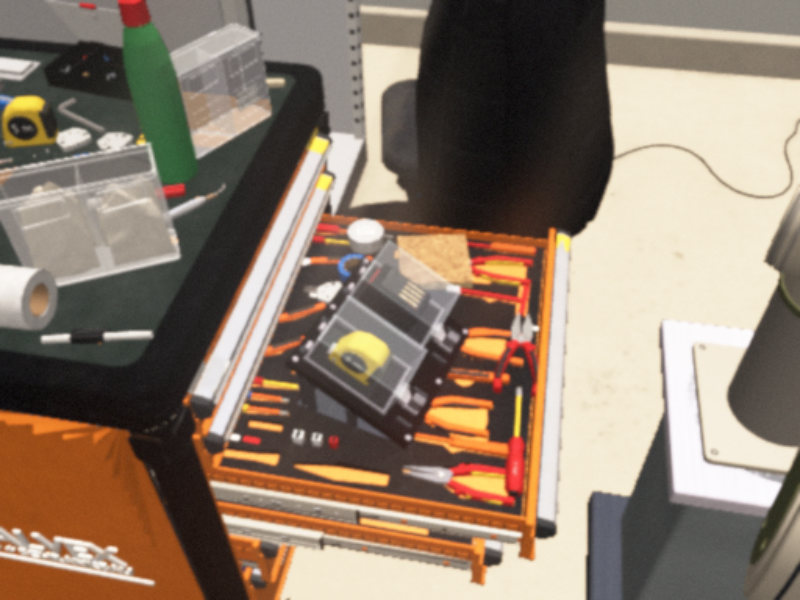

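The tape measure (yellow) is in the left compartment, at about (343,295) in the top view. The thumb latches are near (332,357) and (418,382), and the cork board is at (552,340). The dock is yawed by about -12°.

```bash
python3 - <<'E'
from h import *
for n in('top','side'):
    f=np.load(n+'.npz'); im,P=f['im'],f['P']; hsv=cv2.cvtColor(im,cv2.COLOR_BGR2HSV)
    roi=(P[...,0]>350)&(P[...,0]<720)&(abs(P[...,1])<330)
    ye=roi&(hsv[...,0]>22)&(hsv[...,0]<34)&(hsv[...,1]>130)&(P[...,2]>60)&(P[...,1]>0)
    print(n,'tape',ye.sum(),np.round(np.nanmedian(P[ye],0)),np.round(np.nanpercentile(P[ye],[3,97],axis=0)))
    co=roi&(abs(P[...,2]-18)<7)&(P[...,1]<-60)&(hsv[...,0]<22)&(hsv[...,1]>60)&(hsv[...,1]<190)
    m=cv2.morphologyEx(co.astype(np.uint8),cv2.MORPH_OPEN,np.ones((5,5)))
    k,l,st,_=cv2.connectedComponentsWithStats(m); i=1+np.argmax(st[1:,4]); q=P[l==i]
    print('mat',len(q),np.median(q[:,2]),cv2.minAreaRect(q[:,:2].astype(np.float32)))
    # dock: fit yaw,x0,y0 by plane ransac-ish
    Q=P[roi&(P[...,2]>25)&(P[...,2]<140)&(hsv[...,2]<70)&(P[...,1]>-130)]
    best=None
    for yaw in np.radians(np.arange(-16,16.1,.5)):
        d=(Q[:,2]-80)/np.tan(np.radians(27))-(Q[:,0]*np.cos(yaw)+Q[:,1]*np.sin(yaw))
        h,e=np.histogram(d,np.arange(-900,-200,3)); j=h.argmax()
        if best is None or h[j]>best[0]: best=(h[j],yaw,np.median(d[abs(d-e[j]-1.5)<4]))
    print('plane',best[0],np.degrees(best[1]),best[2])
    yaw=best[1]; X=-best[2]
    Rz=R.from_euler('z',yaw).as_matrix(); L=Q@Rz   # dock-aligned
    s=(L[:,0]-X)/np.cos(np.radians(27)); res=(L[:,2]-80-(L[:,0]-X)*np.tan(np.radians(27)))
    ok=abs(res)<4; q=np.c_[s,L[:,1]][ok]
    print('panel',len(q),np.round(np.percentile(q,[1,99],axis=0)),cv2.minAreaRect(q.astype(np.float32)))
im=cv2.imread('pics/top0.png')
f=np.load('top.npz')['im'][140:260,180:400]; g=np.load('side.npz')['im'][145:290,180:310]
cv2.imwrite('pics/c.png',np.vstack([cv2.resize(f,(770,420),interpolation=2)]))
E
```

```text
top tape 469 [579.  89. 152.] [[551.  70. 137.]
 [607. 107. 167.]]
mat 2484 19.489665662771074 ((530.9114379882812, -216.767822265625), (120.13878631591797, 120.88521575927734), 13.587457656860352)
plane 618 -13.5 -559.7502935628808
panel 1958 [[-120.   50.]
 [  79.  276.]] ((-20.64684295654297, 164.08700561523438), (231.12387084960938, 202.9015350341797), 89.89916229248047)
side tape 7 [602. 131. 127.] [[569. 127. 117.]
 [613. 141. 145.]]
mat 982 18.912911406378782 ((529.9528198242188, -218.59457397460938), (119.6059799194336, 125.3241195678711), 13.68476390838623)
plane 405 -13.5 -562.7064244741126
panel 1280 [[-123.   53.]
 [  76.  279.]] ((-24.244590759277344, 163.12582397460938), (234.89132690429688, 203.84339904785156), 89.5362319946289)
```

View pics/c.png

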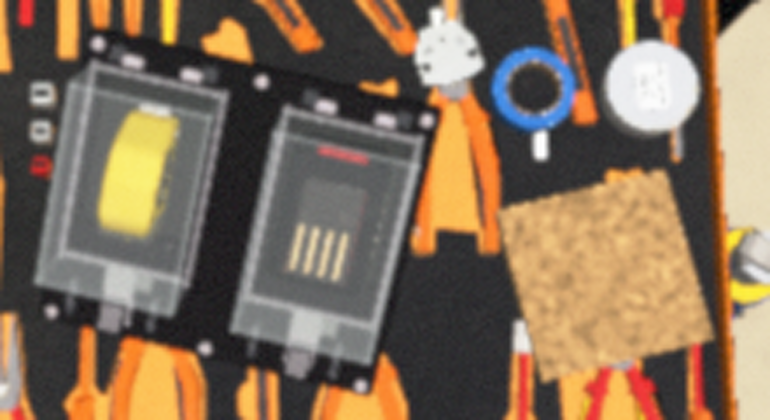

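The wide crop confirms it: the left compartment holds the yellow tape at (140,175), its thumb is at (110,315), and the right thumb is at (297,358). The right bay holds the battery. Next I work out the move to a viewing pose square to the panel.

```bash
cat >> h.py <<'E'
YAW=-13.5; O=np.array([583.2,28.3,80.]); 
D=R.from_euler('z',YAW,degrees=True).as_matrix()@R.from_euler('y',-27,degrees=True).as_matrix() # cols s,y,n
def w(s,y,n): return O+D@np.array([s,y,n],float)
def loc(p): return (np.asarray(p)-O)@D
SQ=np.c_[-D[:,0],D[:,1],-D[:,2]]
def go(p,Rt=SQ):
    s=r.sense(); Rc=R.from_euler('xyz',s['tcp_rot'],degrees=True).as_matrix()
    print('now loc',np.round(loc(s['tool_pos']),1),'t',round(s['time'],2),'gap',s['finger_gap'],'f',np.round(s['ft_force'],1))
    print('shift',np.round(Rc.T@(np.asarray(p)-s['tool_pos']),1),'turn',np.round(R.from_matrix(Rc.T@Rt).as_rotvec(),3))
E
python3 - <<'E'
from h import *
print(np.round(r.camera_params('wrist')['tool_from_camera'],2), w(-110,30,200))
go(w(-110,30,200))
E
```

```text
[[ 0.0000e+00 -9.6000e-01 -2.8000e-01  7.0960e+01]
 [ 1.0000e+00  0.0000e+00  0.0000e+00  1.2000e-01]
 [-0.0000e+00 -2.8000e-01  9.6000e-01 -1.4265e+02]
 [ 0.0000e+00  0.0000e+00  0.0000e+00  1.0000e+00]] [406.61134597 101.54764074 208.26234987]
now loc [-371.4  432.1  357.9] t 0.1 gap 85.35788431537337 f [-0.   0.6 -0.4]
shift [-347.7 -365.4   22.6] turn [-0.028 -0.471 -0.11 ]
```

jog_arm(
  rows=[
    [[-20,-20,0],[0,-0.04,-0.01]],
    [[-50,-50,5],[0,-0.1,-0.02]],
    [[-85,-88,8],[0,-0.17,-0.04]],
    [[-120,-126,10],[0,-0.24,-0.05]],
    [[-155,-163,12],[-0.01,-0.31,-0.07]],
    [[-190,-200,15],[-0.02,-0.37,-0.08]],
    [[-225,-237,18],[-0.02,-0.42,-0.1]],
    [[-260,-274,20],[-0.028,-0.471,-0.11]],
    [[-295,-311,22],[-0.028,-0.471,-0.11]],
    [[-325,-343,22.6],[-0.028,-0.471,-0.11]],
  ],
  grip=0,
)

```text
time: 1.1
tool_pos: [391.6, 132.6, 207.9]
tcp_rot: [179.9, 27.0, 166.6]
ft_force: [1.6, -0.0, -0.0]
finger_gap: 0.3
grip_force: 0.0
```

```bash
python3 - <<'E'
from h import *
im,P=cloud('wrist'); np.savez('w1',im=im,P=P); cv2.imwrite('pics/w1.png',cv2.resize(im,(800,600)))
go(w(-110,30,200))
E
```

```text
now loc [-124.5   48.2  207.5] t 1.15 gap 0.14766073327660825 f [ 0.1 -2.1  0.4]
shift [-14.6 -18.    7.7] turn [-0.008  0.003 -0.006]
```

View pics/w1.png

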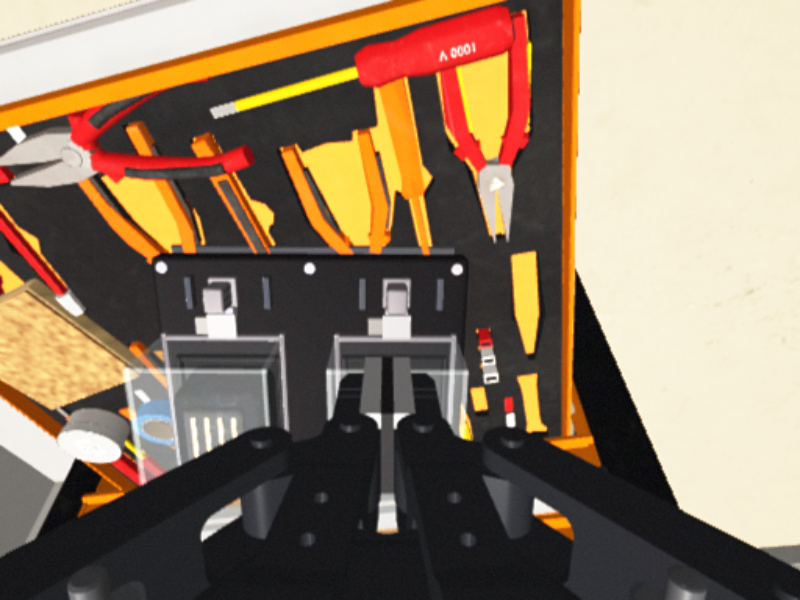

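The wrist view, with downslope towards the top, shows the left thumb at (397,297) and thin posts flanking it at (362,294) and (440,294). I'll measure their heights.

```bash
python3 - <<'E'
from h import *
f=np.load('w1.npz'); P=f['P']; L=(P-O)@D
np.set_printoptions(linewidth=250,suppress=True)
for row in (176,182,188,194,200,206):
    print(row); print(np.round(L[row,222:290:2]).astype(int).reshape(-1,3).tolist())
pan=L[(abs(L[...,2])<5)&(abs(L[...,1])<120)&(abs(L[...,0]+20)<110)]
A=np.c_[pan[:,:2],np.ones(len(pan))]; print(np.linalg.lstsq(A,pan[:,2],rcond=None)[0])
print(np.percentile(pan,[.5,99.5],axis=0))
t=(L[...,2]>24)&(L[...,2]<34)&(L[...,0]<-85)&(L[...,0]>-130)
for sg in(1,-1):
    q=L[t&(L[...,1]*sg>20)&(L[...,1]*sg<110)]; print(len(q),np.percentile(q,[2,50,98],axis=0).round(1).tolist())
g=f['im'][165:225,200:300]; cv2.imwrite('pics/w1c.png',cv2.resize(g,(800,480),interpolation=2))
E
```

```text
176
[[-113, 29, -2], [-112, 31, -2], [-113, 34, -2], [-113, 36, -1], [-112, 38, -2], [-113, 40, -1], [-112, 43, -3], [-112, 45, -3], [-112, 47, -2], [-112, 50, -2], [-113, 52, -1], [-9223372036854775808, -9223372036854775808, -9223372036854775808], [-113, 56, -1], [-113, 59, -1], [-112, 61, -3], [-113, 63, 0], [-113, 65, -2], [-113, 68, -2], [-113, 70, -2], [-112, 72, -2], [-113, 75, -2], [-113, 77, -1], [-113, 79, -2], [-112, 82, -2], [-113, 84, -2], [-113, 86, -2], [-113, 88, -1], [-112, 91, -3], [-113, 93, -2], [-113, 95, -2], [-112, 98, -3], [-113, 100, -1], [-113, 102, -1], [-113, 104, -2]]
182
[[-105, 29, -3], [-105, 31, -2], [-105, 33, -2], [-105, 36, -2], [-108, 38, 6], [-108, 41, 7], [-106, 43, 1], [-105, 45, -3], [-105, 47, -2], [-105, 49, -2], [-105, 52, -2], [-105, 54, -2], [-107, 56, 5], [-109, 59, 11], [-110, 61, 13], [-110, 63, 13], [-109, 65, 12], [-109, 67, 13], [-109, 70, 13], [-107, 72, 5], [-107, 74, 5], [-106, 77, -2], [-106, 79, -1], [-106, 82, -1], [-105, 84, -2], [-105, 86, -2], [-106, 88, -1], [-106, 91, -1], [-106, 93, -1], [-108, 94, 8], [-108, 97, 6], [-10
[... 1750 characters left out ...]
, 9], [-81, 52, 11], [-81, 54, 10], [-82, 56, 13], [-82, 59, 15], [-82, 61, 14], [-81, 63, 13], [-82, 65, 14], [-82, 68, 13], [-82, 70, 13], [-82, 72, 14], [-82, 74, 13], [-76, 77, -2], [-76, 80, -4], [-76, 82, -2], [-77, 84, -1], [-76, 87, -2], [-76, 89, -2], [-77, 91, -1], [-76, 94, -2], [-76, 96, -3], [-76, 99, -3], [-76, 101, -1], [-77, 103, -1], [-76, 106, -2]]
[-0.00008474 -0.00160675 -1.60021952]
[[-125.76893636 -111.7707635    -4.56034642]
 [  19.41890304  115.92191949    4.56002774]]
215 [[-109.5, 58.5, 25.2], [-101.2, 64.9, 27.1], [-92.1, 71.3, 28.6]]
221 [[-110.1, -66.5, 24.3], [-102.1, -60.0, 27.1], [-93.0, -53.6, 28.7]]<stdin>:5: RuntimeWarning: invalid value encountered in cast
```

View pics/w1c.png

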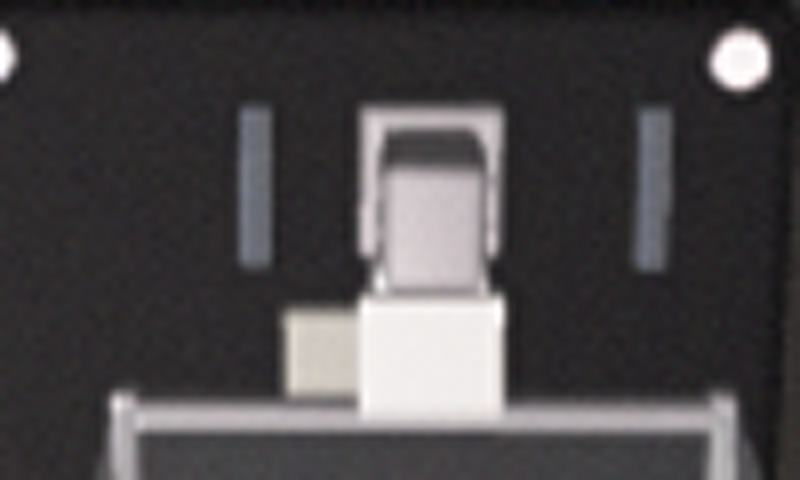

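```bash
cat >> h.py <<'E'
O=O+D@np.array([2.5,1.3,-1.7])
E
python3 - <<'E'
from h import *
go(w(-110,34,60)); go(w(-110,34,14))
E
```

```text
now loc [-127.    46.9  209.2] t 1.15 gap 0.14766073327660825 f [ 0.1 -2.1  0.4]
shift [-16.7 -11.7 149.4] turn [-0.008  0.003 -0.006]
now loc [-127.    46.9  209.2] t 1.15 gap 0.14766073327660825 f [ 0.1 -2.1  0.4]
shift [-16.6 -11.3 195.4] turn [-0.008  0.003 -0.006]
```

jog_arm(
  rows=[
    [[-5,-4,20],[0,0,0]],
    [[-10,-8,55],[-0.008,0.003,-0.006]],
    [[-16,-11.5,95],[-0.008,0.003,-0.006]],
    [[-16.7,-11.7,130],[-0.008,0.003,-0.006]],
    [[-16.7,-11.7,149],[-0.008,0.003,-0.006]],
    [[-16.7,-11.7,149],[-0.008,0.003,-0.006]],
    [[-16.7,-11.7,149],[-0.008,0.003,-0.006]],
  ],
)

```text
time: 1.85
tool_pos: [468.9, 103.4, 83.3]
tcp_rot: [179.7, 26.8, 166.9]
ft_force: [0.5, -0.1, -0.0]
finger_gap: 0.0
grip_force: 0.0
```

```bash
python3 - <<'E'
from h import *
im,P=cloud('wrist'); L=(P-O)@D
t=(L[...,2]>24)&(L[...,2]<34)&(L[...,0]<-85)&(L[...,0]>-130)
for sg in(1,-1):
    q=L[t&(L[...,1]*sg>45)&(L[...,1]*sg<110)]; print(len(q),np.percentile(q,[2,50,98],axis=0).round(1).tolist() if len(q) else 0)
go(w(-110,34,14)); cv2.imwrite('pics/w2.png',cv2.resize(im,(640,480)))
E
```

```text
482 [[-112.2, 56.5, 24.5], [-107.0, 64.8, 28.6], [-95.7, 70.1, 30.1]]
760 [[-112.8, -68.3, 24.5], [-105.0, -60.6, 28.7], [-95.6, -54.9, 30.1]]
now loc [-114.6   45.6   63.8] t 1.9 gap -0.2715710262907998 f [-0.3  0.3 -0.8]
shift [ -4.7 -12.1  49.7] turn [ 0.01  -0.002  0.006]
```

View pics/w2.png

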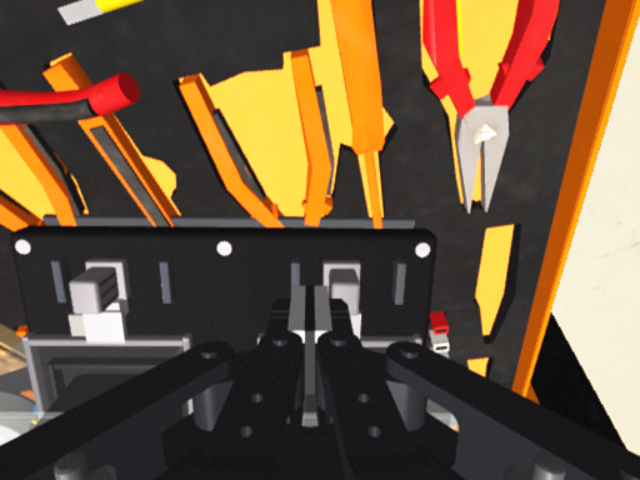

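The fingertips sit at (310,290), just right of the left thumb at (343,285). I move further sideways to clear it, then go down.

jog_arm(
  rows=[
    [[-4.7,-12.5,5],[0.01,-0.002,0.006]],
    [[-4.7,-12.5,12],[0.01,-0.002,0.006]],
    [[-4.7,-12.5,28],[0.01,-0.002,0.006]],
    [[-4.7,-12.5,42],[0.01,-0.002,0.006]],
    [[-4.7,-12.5,49],[0.01,-0.002,0.006]],
    [[-4.7,-12.5,49],[0.01,-0.002,0.006]],
    [[-4.7,-12.5,49],[0.01,-0.002,0.006]],
  ],
)

```text
time: 2.6
tool_pos: [492.5, 85.9, 42.4]
tcp_rot: [-180.0, 27.0, 166.5]
ft_force: [-0.5, 0.5, -0.2]
finger_gap: 0.1
grip_force: 0.0
```

```bash
python3 - <<'E'
from h import *
go(w(-110,55,14))
E
```

```text
now loc [-110.1   33.5   14.3] t 2.6 gap 0.09117127210700017 f [-0.5  0.5 -0.2]
shift [-0.1 21.5  0.3] turn [-0. -0. -0.]
```

jog_arm(
  rows=[
    [[0,4,0],[0,0,0]],
    [[0,8,0],[0,0,0]],
    [[0,11,0],[0,0,0]],
    [[0,13,0],[0,0,0]],
    [[0,15,0],[0,0,0]],
    [[0,17,0],[0,0,0]],
    [[0,18,0],[0,0,0]],
    [[0,18,0],[0,0,0]],
  ],
)

```text
time: 3.4
tool_pos: [496.5, 103.2, 41.8]
tcp_rot: [-180.0, 26.9, 166.5]
ft_force: [-0.4, -0.6, 0.9]
finger_gap: -0.3
grip_force: 0.0
```

```bash
python3 - <<'E'
from h import *
im,P=cloud('wrist'); L=(P-O)@D
t=(L[...,2]>24)&(L[...,2]<34)&(L[...,0]<-85)&(L[...,0]>-130)
q=L[t&(L[...,1]>60)&(L[...,1]<110)]; print(len(q),np.percentile(q,[2,50,98],axis=0).round(1).tolist())
go(w(-110,56,14))
E
```

```text
748 [[-118.1, 60.6, 24.5], [-109.7, 72.8, 28.5], [-101.0, 79.0, 32.7]]
now loc [-110.7   51.3   13.8] t 3.45 gap -0.02436110514197744 f [ 0.4 -0.2 -0.3]
shift [-0.7  4.7 -0.2] turn [-0.    -0.001 -0.   ]
```

jog_arm(
  rows=[
    [[0,1.5,0],[0,0,0]],
    [[0,3,0],[0,0,0]],
    [[0,4.5,0],[0,0,0]],
    [[0,4.5,0],[0,0,0]],
    [[0,4.5,0],[0,0,0]],
  ],
)

```text
time: 3.95
tool_pos: [497.5, 107.5, 41.7]
tcp_rot: [-180.0, 26.9, 166.5]
ft_force: [0.2, -0.1, -0.7]
finger_gap: -0.2
grip_force: 0.2
```

```bash
python3 - <<'E'
from h import *
im,P=cloud('wrist'); L=(P-O)@D
t=(L[...,2]>24)&(L[...,2]<34)&(L[...,0]<-85)&(L[...,0]>-130)
q=L[t&(L[...,1]>60)&(L[...,1]<110)]; print(len(q),np.percentile(q,[2,50,98],axis=0).round(1).tolist())
go(w(-110,30,14)); cv2.imwrite('pics/w3.png',im)
E
```

```text
835 [[-122.0, 60.8, 24.4], [-110.4, 76.2, 28.6], [-101.0, 83.2, 33.1]]
now loc [-110.5   55.7   13.9] t 4.0 gap -0.23024153298770825 f [ 0.4  0.4 -0.3]
shift [ -0.5 -25.7  -0.1] turn [-0.    -0.001 -0.   ]
```

View pics/w3.png

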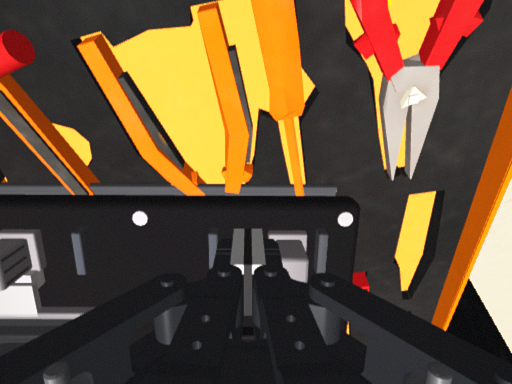

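The thumb has moved about 13 mm and the left cover's edge is gone from view. I back off and look.

jog_arm(
  rows=[
    [[0,1,0],[0,0,0]],
    [[0,1,0],[0,0,0]],
    [[0,-7,0],[0,0,0]],
    [[10,-25,-20],[0,0,0]],
    [[20,-45,-60],[0,0,0]],
    [[20,-60,-105],[0,0,0]],
    [[20,-65,-150],[0,0,0]],
    [[20,-65,-185],[0,0,0]],
    [[20,-65,-190],[0,0,0]],
    [[20,-65,-190],[0,0,0]],
  ],
)

```text
time: 5.0
tool_pos: [401.9, 78.6, 203.0]
tcp_rot: [-179.3, 26.3, 166.5]
ft_force: [0.5, 0.2, -1.1]
finger_gap: -0.1
grip_force: 0.0
```

```bash
python3 - <<'E'
from h import *
ims=[]
for n in('wrist','top','side'):
    im,P=cloud(n); np.savez(n+'2',im=im,P=P); L=(P-O)@D; hsv=cv2.cvtColor(im,cv2.COLOR_BGR2HSV)
    ye=(hsv[...,0]>20)&(hsv[...,0]<36)&(hsv[...,1]>110)&(L[...,2]>52)&(L[...,2]<72)&(abs(L[...,1]-62)<40)&(abs(L[...,0])<60)
    q=L[ye].astype(np.float32); print(n,len(q))
    if len(q)>20: print(np.percentile(q,[2,50,98],axis=0).round(1).tolist(),cv2.minAreaRect(q[:,:2]))
    ims.append(im)
go(w(0,62,120))
a=cv2.resize(ims[1][130:260,180:330],(400,346)); b=cv2.resize(ims[2][130:290,180:320],(400,457))
c=np.zeros((600,800,3),np.uint8); c[:346,:400]=a; c[:457,400:]=b; c[346:,:330]=cv2.resize(ims[0],(330,254)); cv2.imwrite('pics/m.png',c)
E
```

```text
wrist 646Traceback (most recent call last):
  File "<stdin>", line 7, in <module>
cv2.error: OpenCV(4.12.0) /io/opencv/modules/imgproc/src/convhull.cpp:143: error: (-215:Assertion failed) total >= 0 && (depth == CV_32F || depth == CV_32S) in function 'convexHull'
```

```bash
python3 - <<'E'
from h import *
ims=[]
for n in('wrist','top','side'):
    im,P=cloud(n); np.savez(n+'2',im=im,P=P); L=(P-O)@D; hsv=cv2.cvtColor(im,cv2.COLOR_BGR2HSV)
    b=(L[...,2]>12)&(abs(L[...,1]-62)<36)&(abs(L[...,0])<52)&(L[...,2]<75)
    ye=(hsv[...,0]>20)&(hsv[...,0]<36)&(hsv[...,1]>110)&(L[...,2]>50)&b
    for m in(b,ye):
        q=np.ascontiguousarray(L[m].astype(np.float32)); print(n,len(q))
        if len(q)>20: print(np.percentile(q,[2,50,98],axis=0).round(1).tolist(),cv2.minAreaRect(np.ascontiguousarray(q[:,:2])))
    ims.append(im)
go(w(0,62,120))
a=cv2.resize(ims[1][130:260,180:330],(400,346)); b=cv2.resize(ims[2][130:290,180:320],(400,457))
c=np.zeros((600,800,3),np.uint8); c[:346,:400]=a; c[:457,400:]=b; c[346:,:330]=cv2.resize(ims[0],(330,254)); cv2.imwrite('pics/m.png',c)
E
```

```text
wrist 1426
[[-38.8, 43.7, 15.4], [-33.9, 58.7, 52.7], [-16.5, 77.5, 64.0]] ((-21.900867462158203, 61.681800842285156), (35.250877380371094, 36.603633880615234), 1.4634041786193848)
wrist 582
[[-32.6, 44.3, 53.7], [-26.2, 58.4, 59.6], [-16.4, 76.0, 64.4]] ((-23.86518096923828, 60.85831832885742), (34.466339111328125, 18.46649742126465), 88.95867919921875)
top 642
[[-35.8, 43.2, 15.6], [5.2, 58.1, 57.4], [32.7, 76.8, 67.1]] ((1.4936370849609375, 58.993080139160156), (45.198482513427734, 110.7607421875), 79.68080139160156)
top 412
[[-32.3, 43.7, 51.6], [-0.8, 59.6, 62.7], [23.2, 76.6, 67.4]] ((-4.873542785644531, 60.25082778930664), (58.26120376586914, 34.941444396972656), 1.2079157829284668)
side 830
[[-36.0, 44.7, 14.0], [-3.1, 73.4, 52.3], [31.1, 78.0, 66.2]] ((7.186195373535156, 57.73674011230469), (47.00642776489258, 94.77171325683594), 78.90316009521484)
side 403
[[-29.6, 44.3, 50.9], [-3.5, 63.6, 61.5], [22.0, 76.9, 66.5]] ((-3.6528701782226562, 59.73557662963867), (55.594112396240234, 36.871604919433594), 0.09336650371551514)
now loc [-116.8    4.1  194.3] t 5.2 gap -0.2617629483385507 f [ 0.7 -0.2 -0.4]
shift [-118.    59.    71.5] turn [-0.015 -0.017 -0.   ]
```

View pics/m.png

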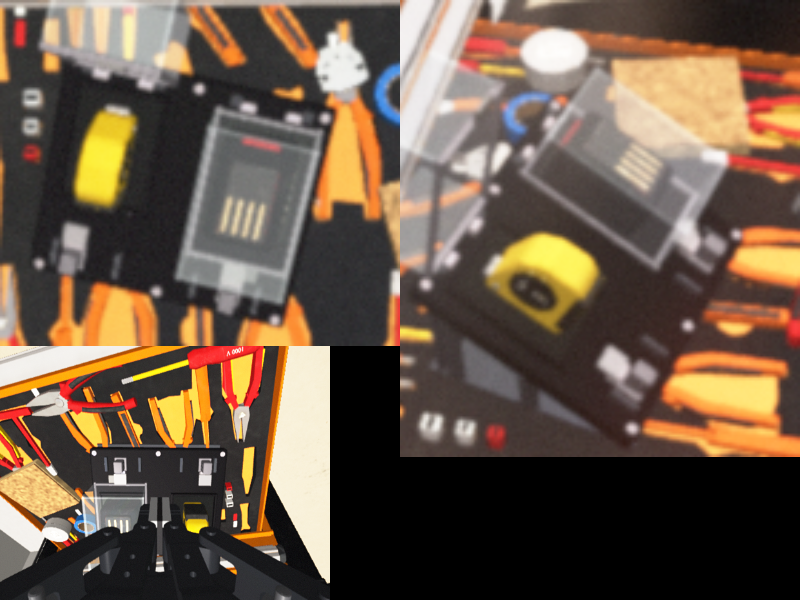

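The left cover is open and the right one is shut. The tape stands free, centred at s≈-2 and y≈60.5. Hover next, with the fingers open.

jog_arm(
  rows=[
    [[-15,8,5],[0,0,0]],
    [[-40,20,12],[-0.015,-0.017,0]],
    [[-70,35,25],[-0.015,-0.017,0]],
    [[-100,50,40],[-0.015,-0.017,0]],
    [[-116,57.5,55],[-0.015,-0.017,0]],
    [[-116,57.5,60],[-0.015,-0.017,0]],
    [[-116,57.5,60],[-0.015,-0.017,0]],
    [[-116,57.5,60],[-0.015,-0.017,0]],
  ],
  grip=72,
)

```text
time: 6.0
tool_pos: [540.4, 102.2, 196.8]
tcp_rot: [180.0, 27.0, 166.5]
ft_force: [-1.8, -0.5, -0.5]
finger_gap: 72.1
grip_force: 0.0
```

```bash
python3 - <<'E'
from h import *
go(w(-2,60.5,15))
E
```

```text
now loc [ -1.9  60.6 132.5] t 6.0 gap 72.14341858150425 f [-1.8 -0.5 -0.5]
shift [ 2.000e-01 -1.000e-01  1.175e+02] turn [-0.  0. -0.]
```

jog_arm(
  rows=[
    [[0,0,12],[0,0,0]],
    [[0,0,32],[0,0,0]],
    [[0,0,54],[0,0,0]],
    [[0,0,76],[0,0,0]],
    [[0,0,94],[0,0,0]],
    [[0,0,107],[0,0,0]],
    [[0,0,115],[0,0,0]],
    [[0,0,117],[0,0,0]],
    [[0,0,117],[0,0,0]],
  ],
)

```text
time: 6.9
tool_pos: [593.3, 90.2, 93.7]
tcp_rot: [179.9, 27.1, 166.5]
ft_force: [0.7, 0.2, -0.0]
finger_gap: 72.1
grip_force: 0.0
```

jog_arm(
  rows=[
    [[0,0,0],[0,0,0]],
    [[0,0,0],[0,0,0]],
    [[0,0,0],[0,0,0]],
    [[0,0,0],[0,0,0]],
    [[0,0,0],[0,0,0]],
    [[0,0,0],[0,0,0]],
    [[0,0,0],[0,0,0]],
  ],
  grip=20,
  force=40,
)

```text
time: 7.6
tool_pos: [593.6, 90.4, 94.5]
tcp_rot: [179.9, 27.2, 166.5]
ft_force: [-5.7, -0.1, 6.1]
finger_gap: 33.6
grip_force: 39.4
```

```bash
python3 - <<'E'
from h import *
go(w(-2,60.5,135))
E
```

```text
now loc [ 0.2 61.5 16.6] t 7.6 gap 33.57213866242197 f [-5.7 -0.1  6.1]
shift [   1.9   -0.9 -118.4] turn [ 0.001  0.003 -0.   ]
```

jog_arm(
  rows=[
    [[0,0,-6],[0,0,0]],
    [[0,0,-16],[0,0,0]],
    [[0,0,-32],[0,0,0]],
    [[0,0,-52],[0,0,0]],
    [[0,0,-74],[0,0,0]],
    [[0,0,-96],[0,0,0]],
    [[0,0,-116],[0,0,0]],
    [[0,0,-130],[0,0,0]],
    [[0,0,-135],[0,0,0]],
    [[0,0,-135],[0,0,0]],
  ],
  force=60,
)

```text
time: 8.6
tool_pos: [533.6, 104.8, 214.9]
tcp_rot: [179.9, 27.2, 166.5]
ft_force: [0.6, -0.4, -2.2]
finger_gap: 33.8
grip_force: 59.9
```

```bash
python3 - <<'E'
from h import *
V=R.from_euler('xyz',[180,0,166.5],degrees=True).as_matrix()
im,P=cloud('side'); L=(P-O)@D; cv2.imwrite('pics/lift.png',cv2.resize(im,(640,480))[150:400,150:450])
go([480,-60,230],V); go([531,-217,120],V)
top=np.load('top2.npz');im,P=top['im'],top['P'];hsv=cv2.cvtColor(im,cv2.COLOR_BGR2HSV)
m=(abs(P[...,0]-531)<120)&(abs(P[...,1]+217)<120)&(P[...,2]>25)
print(m.sum(),np.percentile(P[m],[2,50,98],axis=0).round())
E
```

```text
now loc [ -0.8  61.3 151. ] t 8.65 gap 33.59963002979196 f [-0.9  0.9 -2.1]
shift [   4.6 -172.5  -20.7] turn [ 0.001  0.473 -0.   ]
now loc [ -0.8  61.3 151. ] t 8.65 gap 33.59963002979196 f [-0.9  0.9 -2.1]
shift [ -22.1 -313.4  116.3] turn [ 0.001  0.473 -0.   ]
202 [[ 581. -278.   26.]
 [ 640. -251.   31.]
 [ 650.  -98.  109.]]
```

View pics/lift.png

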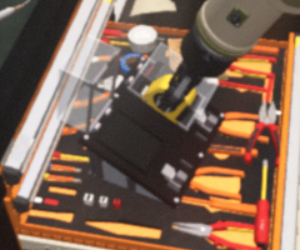

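The tape is held and clear of the bay. Carry it over the right cover, turning upright on the way.

jog_arm(
  rows=[
    [[0,-12,-3],[0,0.03,0]],
    [[1,-32,-8],[0,0.09,0]],
    [[2,-56,-14],[0,0.16,0]],
    [[3,-82,-18],[0,0.24,0]],
    [[4,-108,-20],[0,0.32,0]],
    [[5,-134,-21],[0,0.4,0]],
    [[5,-156,-21],[0,0.45,0]],
    [[5,-170,-21],[0,0.473,0]],
    [[5,-172,-21],[0,0.473,0]],
  ],
)

```text
time: 9.55
tool_pos: [479.5, -61.0, 228.7]
tcp_rot: [180.0, -0.1, 166.4]
ft_force: [-0.2, 0.5, -1.4]
finger_gap: 33.4
grip_force: 60.0
```

```bash
python3 - <<'E'
from h import *
V=R.from_euler('xyz',[180,0,166.5],degrees=True).as_matrix()
print(r.sense()['tool_pos']); go([531,-217,100],V)
E
```

```text
[479.4685036  -60.99052333 228.73824567]
now loc [  -6.3 -112.3  170.6] t 9.55 gap 33.43361743247055 f [-0.2  0.5 -1.4]
shift [ -87.1 -139.5  128.5] turn [ 0.    -0.002 -0.002]
```

jog_arm(
  rows=[
    [[-8,-12,0],[0,0,0]],
    [[-22,-35,0],[0,0,0]],
    [[-38,-62,0],[0,0,0]],
    [[-56,-90,5],[0,0,0]],
    [[-74,-118,20],[0,0,0]],
    [[-85,-136,45],[0,0,0]],
    [[-87,-139.5,75],[0,0,0]],
    [[-87,-139.5,105],[0,0,0]],
    [[-87,-139.5,125],[0,0,0]],
    [[-87,-139.5,128],[0,-0.002,-0.002]],
  ],
)

```text
time: 10.55
tool_pos: [529.9, -213.9, 98.2]
tcp_rot: [179.9, -0.2, 166.7]
ft_force: [-0.8, 0.3, -2.1]
finger_gap: 33.2
grip_force: 60.1
```

```bash
python3 - <<'E'
from h import *
V=R.from_euler('xyz',[180,0,166.5],degrees=True).as_matrix()
im,P=cloud('side'); hsv=cv2.cvtColor(im,cv2.COLOR_BGR2HSV)
m=(abs(P[...,0]-531)<55)&(abs(P[...,1]+217)<55)&(P[...,2]>60)&(P[...,2]<160)&(hsv[...,0]>20)&(hsv[...,0]<36)&(hsv[...,1]>110)
print(m.sum(),np.percentile(P[m],[1,50,99],axis=0).round())
print(r.sense()['tool_pos']); go([531,-217,40],V)
cv2.imwrite('pics/pl.png',cv2.resize(im,(800,600))[100:400,250:650])
E
```

```text
212 [[ 497. -226.   88.]
 [ 513. -198.  138.]
 [ 557. -190.  150.]]
[ 530.66577025 -214.22642658   99.75932078]
now loc [  11.4 -249.4   16.8] t 10.6 gap 33.44086032160824 f [-0.3  0.7 -2.4]
shift [-1.  -2.7 59.8] turn [ 0.002 -0.001  0.003]
```

jog_arm(
  rows=[
    [[-1,-2.7,10],[0.002,-0.001,0.003]],
    [[-1,-2.7,24],[0.002,-0.001,0.003]],
    [[-1,-2.7,38],[0.002,-0.001,0.003]],
    [[-1,-2.7,48],[0.002,-0.001,0.003]],
    [[-1,-2.7,55],[0.002,-0.001,0.003]],
    [[-1,-2.7,58],[0.002,-0.001,0.003]],
    [[-1,-2.7,58],[0.002,-0.001,0.003]],
    [[-1,-2.7,58],[0.002,-0.001,0.003]],
  ],
)

```text
time: 11.4
tool_pos: [532.6, -218.3, 44.4]
tcp_rot: [-179.9, 0.2, 166.4]
ft_force: [0.3, -0.7, -0.8]
finger_gap: 33.5
grip_force: 60.1
```

jog_arm(
  rows=[
    [[0,0,0.7],[0,0,0]],
    [[0,0,1.4],[0,0,0]],
    [[0,0,2.1],[0,0,0]],
    [[0,0,2.8],[0,0,0]],
    [[0,0,2.8],[0,0,0]],
    [[0,0,2.8],[0,0,0]],
  ],
)

```text
time: 12.0
tool_pos: [532.2, -218.2, 41.1]
tcp_rot: [-179.9, 0.2, 166.4]
ft_force: [0.5, -0.0, -1.7]
finger_gap: 33.2
grip_force: 60.1
```

jog_arm(
  rows=[
    [[0,0,0.8],[0,0,0]],
    [[0,0,1.6],[0,0,0]],
    [[0,0,2.4],[0,0,0]],
    [[0,0,3.2],[0,0,0]],
    [[0,0,4],[0,0,0]],
    [[0,0,4],[0,0,0]],
    [[0,0,4],[0,0,0]],
  ],
)

```text
time: 12.7
tool_pos: [532.3, -218.2, 37.1]
tcp_rot: [-179.9, 0.2, 166.4]
ft_force: [0.6, 0.1, -1.1]
finger_gap: 33.5
grip_force: 60.1
```

jog_arm(
  rows=[
    [[0,0,0.4],[0,0,0]],
    [[0,0,0.8],[0,0,0]],
    [[0,0,1.2],[0,0,0]],
    [[0,0,1.2],[0,0,0]],
    [[0,0,1.2],[0,0,0]],
  ],
)

```text
time: 13.2
tool_pos: [532.3, -218.2, 35.9]
tcp_rot: [-179.9, 0.2, 166.4]
ft_force: [-0.0, 0.1, -2.2]
finger_gap: 33.8
grip_force: 60.1
```

jog_arm(
  rows=[
    [[0,0,0.4],[0,0,0]],
    [[0,0,0.8],[0,0,0]],
    [[0,0,1.2],[0,0,0]],
    [[0,0,1.2],[0,0,0]],
    [[0,0,1.2],[0,0,0]],
  ],
)

```text
time: 13.7
tool_pos: [532.3, -218.2, 35.0]
tcp_rot: [-179.9, 0.2, 166.4]
ft_force: [-1.8, 0.1, 1.6]
finger_gap: 33.5
grip_force: 60.6
```

Contact: the vertical force has changed sign. Settle 0.4 mm more, then release.

jog_arm(
  rows=[
    [[0,0,0.4],[0,0,0]],
    [[0,0,0.4],[0,0,0]],
    [[0,0,0.4],[0,0,0]],
  ],
)

```text
time: 14.0
tool_pos: [532.4, -218.2, 35.0]
tcp_rot: [-179.9, 0.2, 166.4]
ft_force: [-4.5, 1.8, 6.8]
finger_gap: 33.3
grip_force: 61.3
```

jog_arm(
  rows=[
    [[0,0,0],[0,0,0]],
    [[0,0,0],[0,0,0]],
    [[0,0,0],[0,0,0]],
    [[0,0,0],[0,0,0]],
    [[0,0,0],[0,0,0]],
  ],
  grip=65,
)

```text
time: 14.5
tool_pos: [532.3, -218.2, 34.2]
tcp_rot: [-179.9, 0.2, 166.4]
ft_force: [0.0, 0.3, 0.8]
finger_gap: 64.7
grip_force: 0.0
```

jog_arm(
  rows=[
    [[0,0,-8],[0,0,0]],
    [[0,0,-24],[0,0,0]],
    [[0,0,-46],[0,0,0]],
    [[0,0,-72],[0,0,0]],
    [[0,0,-100],[0,0,0]],
    [[0,0,-130],[0,0,0]],
    [[0,0,-155],[0,0,0]],
    [[0,0,-170],[0,0,0]],
    [[0,0,-175],[0,0,0]],
    [[0,0,-175],[0,0,0]],
  ],
)

```text
time: 15.5
tool_pos: [532.0, -218.0, 210.0]
tcp_rot: [-179.9, 0.2, 166.4]
ft_force: [-0.5, 0.7, -0.5]
finger_gap: 65.0
grip_force: 0.0
```

```bash
python3 - <<'E'
from h import *
im,P=cloud('side'); hsv=cv2.cvtColor(im,cv2.COLOR_BGR2HSV)
m=(abs(P[...,0]-531)<60)&(abs(P[...,1]+217)<60)&(P[...,2]>26)&(P[...,2]<120)
print(m.sum(),np.percentile(P[m],[1,50,99],axis=0).round(),r.sense()['tool_pos'])
cv2.imwrite('pics/pl.png',cv2.resize(im[100:300,180:400],(800,600)))
E
```

```text
589 [[ 492. -234.   27.]
 [ 523. -205.   63.]
 [ 563. -194.   85.]] [ 531.5376631  -217.73921165  208.70552679]
```

View pics/pl.png

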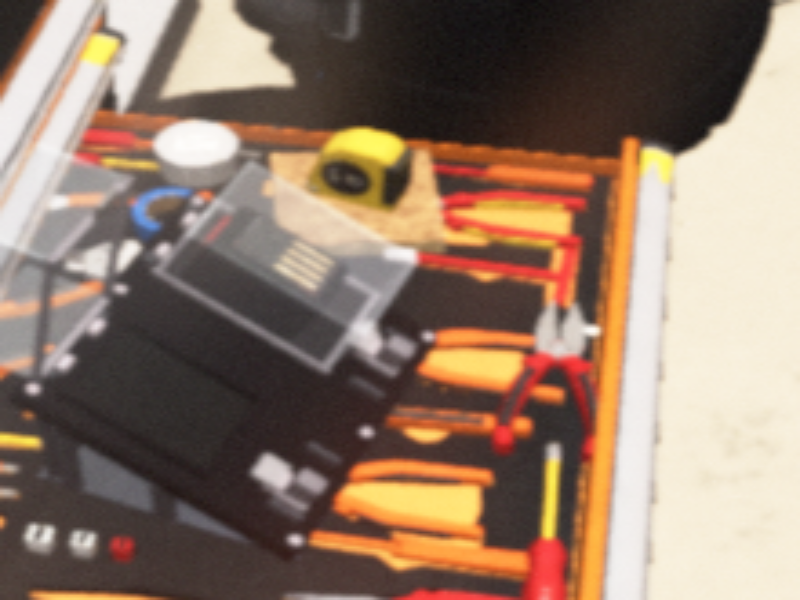

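The tape stands upright on the middle of the cork board at about (360,170). The right compartment is still shut with its battery, and the gripper is clear.

```bash
python3 -c "
from bench import r
print(r.hand_in())"
```

```text
the job is handed in; nothing more can be done
None
```

The left compartment was unlatched, the tape measure now stands upright on the middle of the cork board, and the right compartment stayed shut. The job was handed in at about 15.5 s on the robot's clock; no verdict came back.

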